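# Click the masala dabba's lid shut all round

### The job

The lid of the round steel spice box has been set on but not snapped shut: press down all round its white rim with the fingertips, section by section, until each of the four sections has clicked fully home. Only press: do not lift, tip or shove the box, which stays standing where it is, and leave the jars, the mug of spoons and the tea strainer alone. Finish with the hand clear.

Things in the scene. Friction and masses are not known exactly. Their poses are not given: they have to be found in the camera images.
- dabba: Round steel spice box, 160 mm across, 56 mm high, about 0.9 kg, loose on the granite. Origin: centre of its underside (z = 0), z up. Its lid is on: clear centre pane (radius 62 mm, top 58 mm up), steel knob (24 mm across, top 80 mm up), and a white rim (radius 63 to 85 mm) cut by slots into four equal sections centred on the box's +x, +y, -x, -y, each sliding straight up and down.
- rim_1_pad (a point): Middle of the top of the thumb pad (14 mm radially, 28 mm along the rim) of the rim section on the box's +x side, 74 mm from the box's axis; it moves with the section. Pad top above the granite: 74 mm raised, 66 mm shut; the rest of the section's top is 2 mm lower. The section spans 84 degrees of the rim.
- rim_1 (a joint): Travel of the rim section on the box's +x side, m: 0 = raised (as at the start), 0.008 = shut on its stop. A click spring lifts it back if let go before half way (0.004) and pulls it down beyond. Push needed: about 9 N at first, falling evenly to nothing half way. Shut, it stays shut.
- rim_2_pad (a point): Middle of the top of the thumb pad (14 mm radially, 28 mm along the rim) of the rim section on the box's +y side, 74 mm from the box's axis; it moves with the section. Pad top above the granite: 74 mm raised, 66 mm shut; the rest of the section's top is 2 mm lower. The section spans 84 degrees of the rim.
- rim_2 (a joint): Travel of the rim section on the box's +y side, m: 0 = raised (as at the start), 0.008 = shut on its stop. A click spring lifts it back if let go before half way (0.004) and pulls it down beyond. Push needed: about 9 N at first, falling evenly to nothing half way. Shut, it stays shut.
- rim_3_pad (a point): Middle of the top of the thumb pad (14 mm radially, 28 mm along the rim) of the rim section on the box's -x side, 74 mm from the box's axis; it moves with the section. Pad top above the granite: 74 mm raised, 66 mm shut; the rest of the section's top is 2 mm lower. The section spans 84 degrees of the rim.
- rim_3 (a joint): Travel of the rim section on the box's -x side, m: 0 = raised (as at the start), 0.008 = shut on its stop. A click spring lifts it back if let go before half way (0.004) and pulls it down beyond. Push needed: about 9 N at first, falling evenly to nothing half way. Shut, it stays shut.
- rim_4_pad (a point): Middle of the top of the thumb pad (14 mm radially, 28 mm along the rim) of the rim section on the box's -y side, 74 mm from the box's axis; it moves with the section. Pad top above the granite: 74 mm raised, 66 mm shut; the rest of the section's top is 2 mm lower. The section spans 84 degrees of the rim.
- rim_4 (a joint): Travel of the rim section on the box's -y side, m: 0 = raised (as at the start), 0.008 = shut on its stop. A click spring lifts it back if let go before half way (0.004) and pulls it down beyond. Push needed: about 9 N at first, falling evenly to nothing half way. Shut, it stays shut.
- jar_saffron: Bystander: saffron plastic jar, 76 mm across, 105 mm high, loose. Origin at the centre of its underside.
- jar_white: Bystander: white plastic jar, 76 mm across, 105 mm high, loose. Origin at the centre of its underside.
- spoon_mug: Bystander: white ceramic mug, 82 mm across, 95 mm high, handle on its +y side, with three wooden spoons standing in it up to 210 mm high and leaning up to 45 mm from the axis. Loose; spoons and mug are one piece. Origin at the centre of its underside.
- strainer: Bystander: steel tea strainer lying mesh dome up, 84 mm across, 31 mm high, with a thin handle along its +x to 129 mm from the centre. Loose. Origin at the centre of its underside.

How it is judged:
At the end, for the whole second after the job is handed in: All four rim sections are snapped down (at least 6.5 of 8 mm), the box stands flat (within 3 degrees) within 40 mm of where it began, the jars, mug and strainer stand within 25 mm of where they began, and everything is at rest (value of joint each of rim_1, rim_2, rim_3, rim_4 above 0.0065 m and distance of dabba from where it was at the start of the episode below 0.04 m and angle between dabba's own z axis and vertical below 0.05 rad and height (world z) of dabba below 0.005 m and linear speed of each of dabba, jar_saffron, jar_white, spoon_mug, strainer below 0.02 m/s and distance of each of jar_saffron, jar_white, spoon_mug, strainer from where it was at the start of the episode below 0.025 m and angle between each of jar_saffron, jar_white, spoon_mug, strainer's own z axis and vertical below 0.1 rad); the robot touches nothing.
It fails at once if the spice box is lifted off the granite (height (world z) of dabba above 0.01 m).
It fails at once if the spice box is tipped more than about 10 degrees (angle between dabba's own z axis and vertical above 0.18 rad).
It fails at once if the spice box is pushed more than 40 mm from its place (distance of dabba from where it was at the start of the episode above 0.04 m).
It fails at once if a jar, the mug or the strainer is moved more than 25 mm (distance of any of jar_saffron, jar_white, spoon_mug, strainer from where it was at the start of the episode above 0.025 m).
It also fails if it takes over 54 s, if anything falls off the work surface, if the arm or the gripper's body presses on something with over 40 N, if the wrist force passes 120 N, or if a joint passes its speed limit or range.

### The arm

A 7-joint arm with a two-finger parallel gripper is mounted at the origin on the work surface. World frame = base frame: x ahead of the robot, y to its left, z up, the work surface at z = 0. Lengths are in m, angles in rad, forces in N, time in s.
With the tool pointing down it reaches from about 0.425 to 0.95 m from the base axis. Payload 16.7 kg.
Tool frame: the origin (TCP) lies on the centre line of the jaws, within the pads' length; the fingertips stand 22 mm ahead of it and the grasp point (between the pads) lies 3 mm ahead of it; z points along the fingers, y is the direction in which the jaws open and shut (so a half turn about z gives the same grasp; the last joint's range is limited). The gripper opens to 94 mm and grips with 3 to 60 N. Pads are 16 mm wide; open, the fingers measure 119 mm over their backs; the gripper's body (75 mm by 177 mm) begins 78 mm behind the grasp point.
Start: joints at [-1.395, 0.426, 0.074, 1.606, -0.034, 1.111, -0.067], TCP at [0.216, 0.639, 0.193] pointing down, gripper open.
Joint ranges: [-2.85, 2.85], [-0.5, 2.14], [-1.23, 1.37], [0.21, 2.46], [-1.02, 4.16], [0.16, 2.05], [-2.73, 2.73]. Speed limits (rad/s): [1.89, 1.89, 2.39, 2.39, 3.01, 3.01, 3.01].

### API

Orientations are given as a unit quaternion [w, x, y, z].
In Python, from workcell import bot gives the robot as it stands. The module is installed in compiled form; this text tells all that it offers.
- The arm moves only by the shell command python3 -m pendant 'ROWS'. ROWS is JSON, a list of rows, each an object with "gripper": the finger opening in m, from 0 to 0.094; "delta_pos": the shift along the tool's x, y, z in m, a list of three; "roll": the turn about the tool's z in rad. In form: [{"gripper": gripper, "delta_pos": [dx, dy, dz], "roll": roll}, ...]. A call has 1 to 12 rows; each row is the pose to reach, as a shift and turn from the pose commanded when the call began, along the tool's axes at that moment; what a row does not reach only later rows make up. A row lasts 1/10 s, in which the tool goes at most 50 mm and 8.59 degrees, less where a joint would pass 70% of its speed; a pose out of reach is approached as far as the arm can. A call with a gripper value outside its range is refused whole. The fingers move at their own pace and stop on an object; the grip force is fixed at half the most. Time passes only in rows, so rows that repeat a pose let the fingers close. It gives the time, the measured TCP pose, the force and the opening at its end, in the units of the state.
- bot.sense(): the state, without advancing time (a new reading comes with each control period).
- bot.camera(name): name is "side" or "top" or "wrist"; returns a dict with "image" (400x640x3 uint8, blue, green, red), "camera_matrix" (3x3 intrinsics, pixels), "pose" (4x4, takes a point from camera to world coordinates). Camera axes: x right, y down, z forward; pixel columns grow to the right and rows downward; lengths in m; the calibration is good to about 2 mm. A picture is of the moment at which its call begins. There is no depth.
- bot.hand_in(): hands the job in, once; it reports no verdict.
The state is a dict: "time": time; "joints": joint angles; "joint_vel": joint speeds; "joint_efforts": joint torques, N m; "tool_pos": TCP position; "orientation": TCP orientation; "wrist_force": force on the tool from outside, world axes, zero at the start; "torque": the same for the moment, N m; "finger_gap": finger opening in m.
Only numpy, scipy, OpenCV 4.12 (cv2) and the standard library are available. Lean on these libraries where they do the work, as an engineer would, in place of code of your own. Each camera call takes 0.05 s, during which the arm holds its last target. There are 200 camera calls.

## Working session

There is one attempt and no reset: what is moved stays moved. The work goes in short steps, Python scripts to look and compute and a shell command to move; the robot and the scene stay as the last step left them, time stands still between calls to the robot, and variables do not carry over. Pictures are saved under pics/ and viewed, about 8 in all and at most 12, crops included, and the job is handed in when it is done.

```bash
mkdir -p pics
python3 - <<'E'
from workcell import bot
import cv2,numpy as np
for n in("top","side"):
    c=bot.camera(n);cv2.imwrite(f"pics/{n}0.png",c["image"]);np.savez(f"{n}0.npz",**c)
    print(n,c["camera_matrix"].round(1).tolist(),c["pose"].round(3).tolist())
s=bot.sense();print({k:np.round(v,3).tolist() for k,v in s.items()})
E
```

```text
top [[436.5, 0.0, 324.2], [0.0, 436.5, 200.6], [0.0, 0.0, 1.0]] [[0.015, -0.982, 0.188, 0.311], [-1.0, -0.018, -0.015, -0.001], [0.018, -0.188, -0.982, 1.348], [0.0, 0.0, 0.0, 1.0]]
side [[425.1, 0.0, 316.2], [0.0, 425.1, 193.0], [0.0, 0.0, 1.0]] [[-0.992, -0.082, 0.096, 0.458], [-0.125, 0.743, -0.657, 0.754], [-0.018, -0.664, -0.748, 0.956], [0.0, 0.0, 0.0, 1.0]]
{'time': 0.1, 'joints': [-1.394, 0.427, 0.074, 1.607, -0.034, 1.111, -0.067], 'joint_vel': [-0.001, -0.002, 0.001, -0.002, 0.0, -0.001, -0.001], 'joint_efforts': [0.009, -93.747, 3.677, -45.504, -0.049, 0.017, 0.0], 'tool_pos': [0.216, 0.639, 0.193], 'orientation': [-0.0, 0.162, 0.987, -0.001], 'wrist_force': [0.411, 0.339, 0.608], 'torque': [0.005, 0.001, -0.031], 'finger_gap': 0.094}
```

View pics/top0.png

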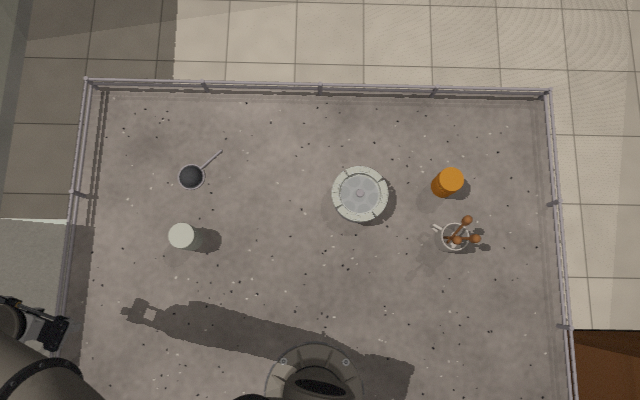

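View pics/side0.png

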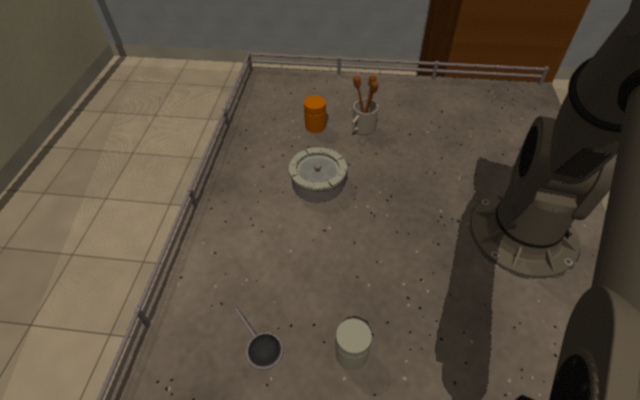

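The top view shows the box at about (360,194), the saffron jar at (450,182), the mug at (455,236), the white jar at (182,236) and the strainer at (191,177). The side view agrees, with the box at (318,170).

```bash
cat > h.py <<'E'
import numpy as np,cv2
def ray(c,uv,z):
    K,P=c["camera_matrix"],c["pose"]
    d=P[:3,:3]@np.linalg.inv(K)@np.array([uv[0],uv[1],1.]);o=P[:3,3]
    return o+d*(z-o[2])/d[2]
def tool(s):
    w,x,y,z=s["orientation"]
    from scipy.spatial.transform import Rotation as R
    return R.from_quat([x,y,z,w]).as_matrix()
E
python3 - <<'E'
from h import *
from workcell import bot
c=np.load("top0.npz");im=c["image"]
for n,uv,z in[("box",(360,194),.07),("saff",(452,179),.105),("mug",(455,236),.09),("white",(181,235),.105),("str",(191,177),.02)]:print(n,ray(c,uv,z).round(3))
d=np.load("side0.npz");print(ray(d,(318,169),.07).round(3))
print(tool(bot.sense()).round(3))
crop=im[155:235,320:400];cv2.imwrite("pics/c0.png",cv2.resize(crop,None,fx=7,fy=7,interpolation=cv2.INTER_CUBIC))
E
```

```text
box [ 0.578 -0.128  0.07 ]
saff [ 0.621 -0.395  0.105]
mug [ 0.454 -0.402  0.09 ]
white [0.442 0.385 0.105]
str [0.632 0.394 0.02 ]
[ 0.578 -0.118  0.07 ]
[[-0.947  0.32  -0.   ]
 [ 0.32   0.947 -0.001]
 [-0.    -0.001 -1.   ]]
```

View pics/c0.png

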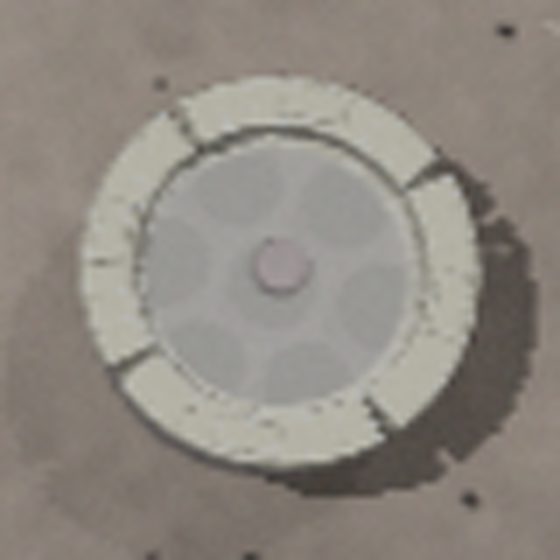

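```bash
python3 -m pendant '[{"gripper":0.0,"delta_pos":[-0.035,-0.036,-0.05],"roll":0},{"gripper":0.0,"delta_pos":[-0.07,-0.072,-0.06],"roll":0},{"gripper":0.0,"delta_pos":[-0.105,-0.108,-0.06],"roll":0},{"gripper":0.0,"delta_pos":[-0.14,-0.144,-0.06],"roll":0},{"gripper":0.0,"delta_pos":[-0.175,-0.18,-0.06],"roll":0},{"gripper":0.0,"delta_pos":[-0.21,-0.216,-0.06],"roll":0},{"gripper":0.0,"delta_pos":[-0.245,-0.252,-0.06],"roll":0},{"gripper":0.0,"delta_pos":[-0.28,-0.288,-0.06],"roll":0},{"gripper":0.0,"delta_pos":[-0.315,-0.324,-0.06],"roll":0},{"gripper":0.0,"delta_pos":[-0.35,-0.36,-0.06],"roll":0},{"gripper":0.0,"delta_pos":[-0.35,-0.36,-0.06],"roll":0},{"gripper":0.0,"delta_pos":[-0.35,-0.36,-0.06],"roll":0}]'; python3 -c "
from workcell import bot
print(bot.sense())"
```

```text
time: 1.3
tool_pos: [0.4334, 0.1833, 0.2532]
orientation: [0.0, 0.165, 0.986, -0.0]
wrist_force: [0.3, 0.8, 0.2]
finger_gap: 0.0022
{'time': 1.3, 'joints': array([-0.90601292,  0.01689632,  0.37766318,  1.9894729 , -0.0067314 ,
        1.13642512,  0.71453537]), 'joint_vel': array([-0.03718653,  0.00934282, -0.06195402, -0.00593542, -0.01048614,
        0.00014504, -0.05440157]), 'joint_efforts': array([  2.38441922, -43.44991207,   2.63782091, -45.63079476,
         0.22726445,   0.10245525,   1.35829523]), 'tool_pos': array([0.4333843 , 0.18334032, 0.25322843]), 'orientation': array([ 3.86619105e-05,  1.64595190e-01,  9.86361201e-01, -4.84706531e-05]), 'wrist_force': array([0.32483837, 0.79876474, 0.18102332]), 'torque': array([0.04740077, 0.07572144, 0.02432032]), 'finger_gap': 0.0021900143200253657}
```

```bash
python3 -m pendant '[{"gripper":0.0,"delta_pos":[-0.03,-0.03,0],"roll":0},{"gripper":0.0,"delta_pos":[-0.06,-0.06,0],"roll":0},{"gripper":0.0,"delta_pos":[-0.09,-0.09,0],"roll":0},{"gripper":0.0,"delta_pos":[-0.12,-0.12,0],"roll":0},{"gripper":0.0,"delta_pos":[-0.15,-0.155,0],"roll":0},{"gripper":0.0,"delta_pos":[-0.18,-0.19,0],"roll":0},{"gripper":0.0,"delta_pos":[-0.21,-0.22,0],"roll":0},{"gripper":0.0,"delta_pos":[-0.235,-0.244,0],"roll":0},{"gripper":0.0,"delta_pos":[-0.235,-0.244,0],"roll":0},{"gripper":0.0,"delta_pos":[-0.235,-0.244,0],"roll":0}]'
python3 - <<'E'
from h import *
from workcell import bot
c=bot.camera("wrist");np.savez("w1.npz",**c);cv2.imwrite("pics/w1.png",c["image"]);print(c["pose"].round(3),c["camera_matrix"].round(1))
print(tool(bot.sense()).round(4),bot.sense()["tool_pos"],bot.sense()["joints"])
E
```

```text
time: 2.3
tool_pos: [0.5769, -0.1196, 0.2525]
orientation: [-0.001, 0.162, 0.987, -0.0]
wrist_force: [0.2, 0.7, -0.4]
finger_gap: 0.0005
[[ 0.32   0.917  0.239  0.508]
 [ 0.947 -0.31  -0.081 -0.096]
 [ 0.     0.253 -0.968  0.443]
 [ 0.     0.     0.     1.   ]] [[312.8   0.  318.6]
 [  0.  312.8 194.6]
 [  0.    0.    1. ]]
[[-9.477e-01  3.193e-01 -1.000e-03]
 [ 3.193e-01  9.477e-01  3.000e-04]
 [ 1.100e-03 -1.000e-04 -1.000e+00]] [ 0.57681947 -0.11876214  0.25266264] [-0.44207582  0.27317908  0.66193605  1.76213653 -0.18123899  1.16898735
  1.51914991]
```

View pics/w1.png

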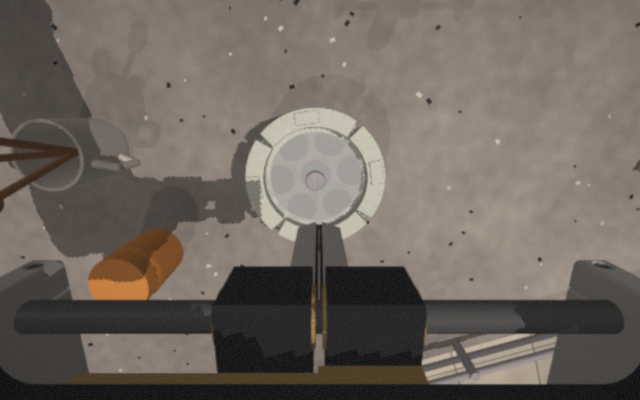

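The wrist view shows the rim centred near (315,176). The pads are at (307,117) and (377,171), and the knob top is at (316,180).

Run:
```python
from h import *
c=np.load("w1.npz")
C=ray(c,(316,180),.08);print("knob",C.round(4))
for uv in[(307,117),(377,171)]:
    p=ray(c,uv,.074);print(p.round(4),np.degrees(np.arctan2(*(p-C)[1::-1])),np.hypot(*(p-C)[:2]))
P=np.array([ray(c,uv,.072)[:2] for uv in[(385,174),(245,178),(316,108)]]);print(P.round(4),"side mid",P[:2].mean(0))
t=np.load("top0.npz");print("top",ray(t,(360.1,193.7),.072),ray(t,(320+280/7,155+264/7),.08))
```

```text
knob [ 0.5803 -0.1238  0.08  ]
[ 0.5084 -0.1103  0.074 ] 169.35628883211155 0.07310776261075713
[ 0.5944 -0.0516  0.074 ] 78.92443266148055 0.07355735888398245
[[ 0.6015 -0.0432]
 [ 0.552  -0.2049]
 [ 0.5023 -0.0973]] side mid [ 0.57675803 -0.12404809]
top [ 0.57811014 -0.12792418  0.072     ] [ 0.57942237 -0.12683337  0.08      ]
```

```bash
python3 -m pendant '[{"gripper":0.0,"delta_pos":[0.003,0.035,0.03],"roll":0},{"gripper":0.0,"delta_pos":[0.005,0.069,0.06],"roll":0},{"gripper":0.0,"delta_pos":[0.005,0.069,0.10],"roll":0},{"gripper":0.0,"delta_pos":[0.005,0.069,0.13],"roll":0},{"gripper":0.0,"delta_pos":[0.005,0.069,0.14],"roll":0},{"gripper":0.0,"delta_pos":[0.005,0.069,0.14],"roll":0},{"gripper":0.0,"delta_pos":[0.005,0.069,0.14],"roll":0}]'
python3 - <<'E'
from h import *
from workcell import bot
s=bot.sense();print(tool(s).round(4),s["tool_pos"])
E
```

```text
time: 3.05
tool_pos: [0.5949, -0.0527, 0.1146]
orientation: [0.001, 0.162, 0.987, 0.0]
wrist_force: [0.2, -0.5, 0.4]
finger_gap: 0.0003
[[-9.475e-01  3.198e-01  1.400e-03]
 [ 3.198e-01  9.475e-01  3.000e-04]
 [-1.300e-03  8.000e-04 -1.000e+00]] [ 0.59493536 -0.05272219  0.1146044 ]
```

```bash
python3 -m pendant '[{"gripper":0.0,"delta_pos":[0,0,0.012],"roll":0},{"gripper":0.0,"delta_pos":[0,0,0.018],"roll":0},{"gripper":0.0,"delta_pos":[0,0,0.020],"roll":0},{"gripper":0.0,"delta_pos":[0,0,0.022],"roll":0},{"gripper":0.0,"delta_pos":[0,0,0.024],"roll":0},{"gripper":0.0,"delta_pos":[0,0,0.026],"roll":0},{"gripper":0.0,"delta_pos":[0,0,0.026],"roll":0},{"gripper":0.0,"delta_pos":[0,0,0.026],"roll":0}]'
```

```text
time: 3.85
tool_pos: [0.5943, -0.0531, 0.0872]
orientation: [-0.0, 0.162, 0.987, -0.0]
wrist_force: [-0.1, -0.5, -0.1]
finger_gap: 0.0007
```

```bash
python3 -m pendant '[{"gripper":0.0,"delta_pos":[0,0,0.002],"roll":0},{"gripper":0.0,"delta_pos":[0,0,0.003],"roll":0},{"gripper":0.0,"delta_pos":[0,0,0.003],"roll":0}]'
```

```text
time: 4.15
tool_pos: [0.5942, -0.053, 0.084]
orientation: [-0.0, 0.162, 0.987, -0.0]
wrist_force: [0.7, 0.6, -0.2]
finger_gap: 0.0006
```

Run:
```python
from h import *
from workcell import bot
c=bot.camera("wrist")["image"];s=bot.camera("side")["image"]
a=cv2.resize(c[60:320,190:510],(640,520));b=cv2.resize(s[110:240,260:380],None,fx=4,fy=4,interpolation=2)
b=b[:520];o=np.hstack([a,b]);o=cv2.resize(o,None,fx=.7,fy=.7);cv2.imwrite("pics/p2.png",o);print(o.shape)
```

```text
(364, 784, 3)
```

View pics/p2.png

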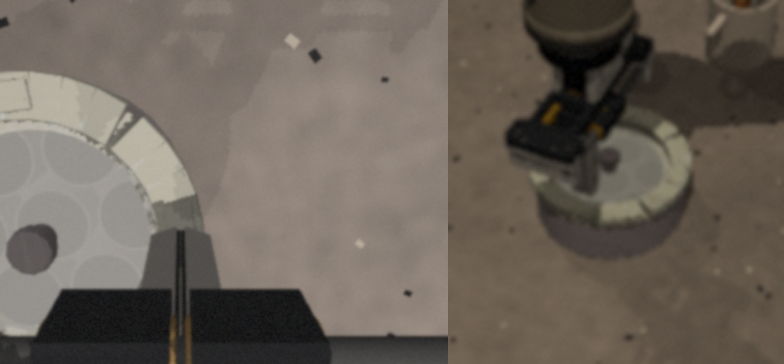

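The wrist crop shows the fingertips over the pad, with the section looking slightly below its neighbour at the slot (120,125). I'll press a little further and watch the force.

```bash
python3 -m pendant '[{"gripper":0.0,"delta_pos":[0,0,0.002],"roll":0},{"gripper":0.0,"delta_pos":[0,0,0.002],"roll":0}]';python3 -m pendant '[{"gripper":0.0,"delta_pos":[0,0,0.002],"roll":0},{"gripper":0.0,"delta_pos":[0,0,0.002],"roll":0}]'
```

```text
time: 4.45
tool_pos: [0.5941, -0.0531, 0.0819]
orientation: [-0.0, 0.162, 0.987, -0.0]
wrist_force: [-0.3, -0.5, -0.0]
finger_gap: 0.0004
time: 4.65
tool_pos: [0.5941, -0.053, 0.0799]
orientation: [-0.0, 0.162, 0.987, -0.0]
wrist_force: [0.2, -0.4, -0.3]
finger_gap: 0.0006
```

Run:
```python
from h import *
from workcell import bot
for n in("wrist","side"):
    c=bot.camera(n);P=np.linalg.inv(c["pose"]);s=bot.sense()
    for k in(-.05,0,.012,.022):
        p=s["tool_pos"]+tool(s)@[0,0,k];q=c["camera_matrix"]@(P[:3,:3]@p+P[:3,3]);print(n,k,(q[:2]/q[2]).round(1))
    cv2.imwrite(f"pics/{n}3.png",cv2.resize(c["image"][120:280,220:420] if n=="wrist" else c["image"][120:220,260:385],(800,640)[:2] if 0 else None,fx=4 if n=="wrist" else 6,fy=3.7 if n=="wrist" else 6,interpolation=2))
```

```text
wrist -0.05 [318.3 265. ]
wrist 0 [318.3 228.6]
wrist 0.012 [318.3 222.3]
wrist 0.022 [318.3 217.6]
side -0.05 [308.9 169.8]
side 0 [309.5 182.3]
side 0.012 [309.6 185.2]
side 0.022 [309.7 187.5]
```

View pics/side3.png

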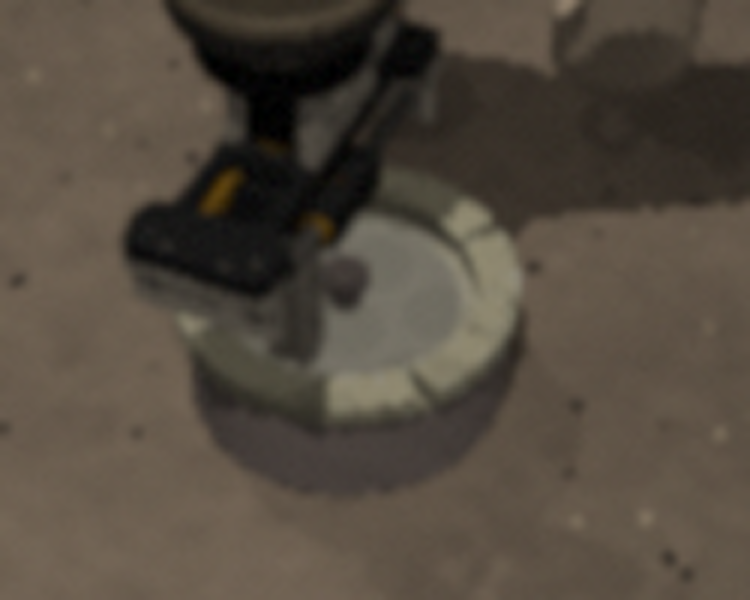

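The side crop puts the finger's end near full pixel (309.5,180), higher than the quoted tip would be. So I'm probably still above the pad, and I'll lower under force watch.

```bash
for i in 1; do python3 -m pendant '[{"gripper":0.0,"delta_pos":[0,0,0.003],"roll":0},{"gripper":0.0,"delta_pos":[0,0,0.003],"roll":0}]'; python3 -m pendant '[{"gripper":0.0,"delta_pos":[0,0,0.003],"roll":0},{"gripper":0.0,"delta_pos":[0,0,0.003],"roll":0}]'; done
python3 - <<'E'
from h import *
from workcell import bot
d=np.load("side0.npz");t=np.load("top0.npz")
# triangulate knob/rim centre
from scipy.optimize import least_squares
def pr(c,p):
    P=np.linalg.inv(c["pose"]);q=c["camera_matrix"]@(P[:3,:3]@p+P[:3,3]);return q[:2]/q[2]
for z in(.0,.03,.07,.08):print(z,pr(d,np.array([.58,-.125,z])).round(1),pr(t,np.array([.58,-.125,z])).round(1))
g=cv2.resize(d["image"][135:205,275:360],None,fx=8,fy=8,interpolation=2)
h=cv2.resize(bot.camera("side")["image"][135:205,275:360],None,fx=8,fy=8,interpolation=2)
cv2.imwrite("pics/s4.png",cv2.resize(np.hstack([g,h]),(800,330)))
E
```

```text
time: 4.95
tool_pos: [0.594, -0.053, 0.0768]
orientation: [-0.0, 0.162, 0.987, -0.0]
wrist_force: [-0.1, 0.2, -0.4]
finger_gap: 0.0005
time: 5.15
tool_pos: [0.594, -0.053, 0.0738]
orientation: [-0.0, 0.162, 0.987, -0.0]
wrist_force: [-0.2, 0.1, 0.7]
finger_gap: 0.0003
0.0 [318.  183.4] [356.9 197.7]
0.03 [317.9 176.7] [357.8 195.8]
0.07 [317.7 167.3] [359.1 193.2]
0.08 [317.6 164.8] [359.4 192.5]
```

View pics/s4.png

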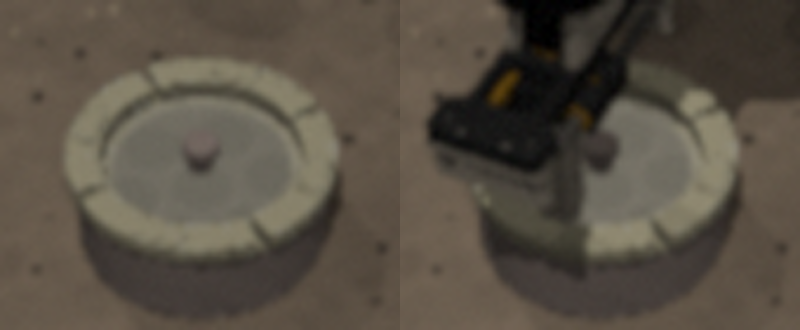

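The knob's side pixel (317.5,165.4) matches the predicted (317.6,164.8), so the box position is right. The visible finger end (310,181) lies well above the quoted tip, so I'll keep lowering in small steps.

```bash
python3 -m pendant '[{"gripper":0.0,"delta_pos":[0,0,0.003],"roll":0},{"gripper":0.0,"delta_pos":[0,0,0.003],"roll":0}]'; python3 -m pendant '[{"gripper":0.0,"delta_pos":[0,0,0.002],"roll":0},{"gripper":0.0,"delta_pos":[0,0,0.002],"roll":0}]';python3 -m pendant '[{"gripper":0.0,"delta_pos":[0,0,0.002],"roll":0},{"gripper":0.0,"delta_pos":[0,0,0.002],"roll":0}]'
```

```text
time: 5.4
tool_pos: [0.594, -0.053, 0.0708]
orientation: [-0.0, 0.162, 0.987, -0.0]
wrist_force: [-0.2, -1.2, 0.2]
finger_gap: 0.0006
time: 5.6
tool_pos: [0.5941, -0.0531, 0.0689]
orientation: [-0.0, 0.162, 0.987, -0.0]
wrist_force: [0.5, 0.8, -0.1]
finger_gap: 0.0006
time: 5.8
tool_pos: [0.5941, -0.053, 0.0669]
orientation: [-0.0, 0.162, 0.987, -0.0]
wrist_force: [0.1, -0.7, -0.2]
finger_gap: 0.0003
```

```bash
python3 -m pendant '[{"gripper":0.0,"delta_pos":[0,0,0.002],"roll":0},{"gripper":0.0,"delta_pos":[0,0,0.002],"roll":0}]'; python3 -m pendant '[{"gripper":0.0,"delta_pos":[0,0,0.002],"roll":0},{"gripper":0.0,"delta_pos":[0,0,0.002],"roll":0}]'
python3 - <<'E'
from h import *
from workcell import bot
o=[]
for n in("side","wrist","top"):
    c=bot.camera(n);s=bot.sense();P=np.linalg.inv(c["pose"])
    for k in(0,.022):
        q=c["camera_matrix"]@(P[:3,:3]@(s["tool_pos"]+tool(s)@[0,0,k])+P[:3,3]);print(n,k,(q[:2]/q[2]).round(1))
    a,b={"side":(130,280),"wrist":(180,270),"top":(155,315)}[n]
    o.append(cv2.resize(c["image"][a:a+70,b:b+70] if n!="wrist" else c["image"][150:250,268:368],(266,400),interpolation=2))
cv2.imwrite("pics/p5.png",np.hstack(o))
E
```

```text
time: 6.0
tool_pos: [0.5941, -0.0531, 0.065]
orientation: [-0.0, 0.162, 0.987, -0.0]
wrist_force: [-1.3, 0.1, 0.3]
finger_gap: 0.0002
time: 6.2
tool_pos: [0.5941, -0.053, 0.0629]
orientation: [-0.0, 0.162, 0.987, -0.0]
wrist_force: [0.5, -0.6, -0.0]
finger_gap: 0.0007
side 0 [309.7 186.4]
side 0.022 [309.9 191.5]
wrist 0 [318.3 228.7]
wrist 0.022 [318.3 217.6]
top 0 [335.  188.6]
top 0.022 [334.7 190.1]
```

View pics/p5.png

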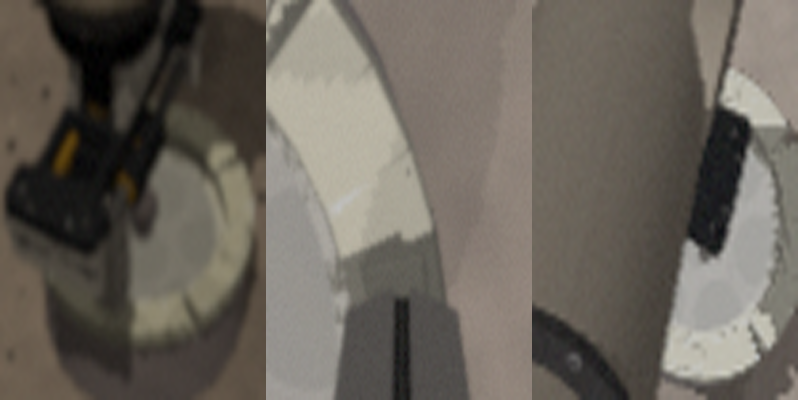

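Side and wrist views both put the visible finger end about 13 mm behind the TCP rather than 22 mm ahead. That makes the tip about 0.076 m high, just above the pad, so I'll continue under force watch.

```bash
python3 -m pendant '[{"gripper":0.0,"delta_pos":[0,0,0.002],"roll":0},{"gripper":0.0,"delta_pos":[0,0,0.002],"roll":0}]'; python3 -m pendant '[{"gripper":0.0,"delta_pos":[0,0,0.002],"roll":0},{"gripper":0.0,"delta_pos":[0,0,0.002],"roll":0}]';python3 -m pendant '[{"gripper":0.0,"delta_pos":[0,0,0.002],"roll":0},{"gripper":0.0,"delta_pos":[0,0,0.002],"roll":0}]'
```

```text
time: 6.55
tool_pos: [0.5945, -0.0531, 0.0613]
orientation: [0.0, 0.162, 0.987, 0.0]
wrist_force: [-1.0, 0.6, 6.8]
finger_gap: 0.0007
time: 6.75
tool_pos: [0.5945, -0.0531, 0.0592]
orientation: [0.0, 0.162, 0.987, 0.0]
wrist_force: [-0.3, 0.1, 1.0]
finger_gap: 0.0005
time: 6.95
tool_pos: [0.594, -0.053, 0.0568]
orientation: [-0.0, 0.162, 0.987, -0.0]
wrist_force: [-0.2, -0.1, 0.1]
finger_gap: 0.0006
```

Contact: 6.8 N, then falling to nothing, which is the click signature. I'll confirm the stop.

```bash
python3 -m pendant '[{"gripper":0.0,"delta_pos":[0,0,0.002],"roll":0},{"gripper":0.0,"delta_pos":[0,0,0.002],"roll":0}]'; python3 -m pendant '[{"gripper":0.0,"delta_pos":[0,0,0.001],"roll":0},{"gripper":0.0,"delta_pos":[0,0,0.001],"roll":0}]';  python3 -m pendant '[{"gripper":0.0,"delta_pos":[0,0,0.001],"roll":0},{"gripper":0.0,"delta_pos":[0,0,0.001],"roll":0}]'
```

```text
time: 7.15
tool_pos: [0.594, -0.053, 0.0548]
orientation: [-0.0, 0.162, 0.987, -0.0]
wrist_force: [0.4, -0.4, -0.4]
finger_gap: 0.0004
time: 7.35
tool_pos: [0.5942, -0.0531, 0.054]
orientation: [-0.0, 0.162, 0.987, -0.0]
wrist_force: [0.3, -0.2, 0.5]
finger_gap: 0.0002
time: 7.55
tool_pos: [0.5944, -0.0531, 0.0535]
orientation: [0.0, 0.162, 0.987, 0.0]
wrist_force: [-2.7, 0.4, 7.7]
finger_gap: 0.0006
```

Rim +y is on its stop (7.7 N at TCP 0.0535). Next is the pad on the near side, at (0.5075,-0.111).

```bash
python3 -m pendant '[{"gripper":0.0,"delta_pos":[0,0,-0.035],"roll":0},{"gripper":0.0,"delta_pos":[0.02,-0.03,-0.035],"roll":0},{"gripper":0.0,"delta_pos":[0.044,-0.06,-0.035],"roll":0},{"gripper":0.0,"delta_pos":[0.063,-0.083,-0.035],"roll":0},{"gripper":0.0,"delta_pos":[0.063,-0.083,-0.035],"roll":0},{"gripper":0.0,"delta_pos":[0.063,-0.083,-0.035],"roll":0},{"gripper":0.0,"delta_pos":[0.063,-0.083,-0.025],"roll":0},{"gripper":0.0,"delta_pos":[0.063,-0.083,-0.015],"roll":0},{"gripper":0.0,"delta_pos":[0.063,-0.083,-0.011],"roll":0},{"gripper":0.0,"delta_pos":[0.063,-0.083,-0.008],"roll":0},{"gripper":0.0,"delta_pos":[0.063,-0.083,-0.008],"roll":0}]'
python3 -m pendant '[{"gripper":0.0,"delta_pos":[0,0,0.002],"roll":0},{"gripper":0.0,"delta_pos":[0,0,0.004],"roll":0},{"gripper":0.0,"delta_pos":[0,0,0.006],"roll":0},{"gripper":0.0,"delta_pos":[0,0,0.006],"roll":0}]'
python3 -m pendant '[{"gripper":0.0,"delta_pos":[0,0,0.0015],"roll":0},{"gripper":0.0,"delta_pos":[0,0,0.0015],"roll":0}]'
```

```text
time: 8.65
tool_pos: [0.5077, -0.1112, 0.0605]
orientation: [-0.001, 0.162, 0.987, -0.0]
wrist_force: [-2.4, 2.4, 4.9]
finger_gap: 0.0006
time: 9.05
tool_pos: [0.508, -0.1116, 0.0549]
orientation: [-0.0, 0.162, 0.987, -0.0]
wrist_force: [0.7, 0.1, -0.0]
finger_gap: 0.0004
time: 9.25
tool_pos: [0.5082, -0.1117, 0.0537]
orientation: [0.0, 0.162, 0.987, -0.0]
wrist_force: [-0.5, 0.0, 2.1]
finger_gap: 0.0007
```

Second section is shut too. Next is the pad at (0.566,-0.1975).

```bash
python3 -m pendant '[{"gripper":0.0,"delta_pos":[0,0,-0.035],"roll":0},{"gripper":0.0,"delta_pos":[-0.03,-0.02,-0.035],"roll":0},{"gripper":0.0,"delta_pos":[-0.06,-0.042,-0.035],"roll":0},{"gripper":0.0,"delta_pos":[-0.082,-0.063,-0.035],"roll":0},{"gripper":0.0,"delta_pos":[-0.082,-0.063,-0.035],"roll":0},{"gripper":0.0,"delta_pos":[-0.082,-0.063,-0.035],"roll":0},{"gripper":0.0,"delta_pos":[-0.082,-0.063,-0.025],"roll":0},{"gripper":0.0,"delta_pos":[-0.082,-0.063,-0.015],"roll":0},{"gripper":0.0,"delta_pos":[-0.082,-0.063,-0.011],"roll":0},{"gripper":0.0,"delta_pos":[-0.082,-0.063,-0.007],"roll":0},{"gripper":0.0,"delta_pos":[-0.082,-0.063,-0.007],"roll":0}]'
python3 -m pendant '[{"gripper":0.0,"delta_pos":[0,0,0.002],"roll":0},{"gripper":0.0,"delta_pos":[0,0,0.004],"roll":0},{"gripper":0.0,"delta_pos":[0,0,0.006],"roll":0},{"gripper":0.0,"delta_pos":[0,0,0.006],"roll":0}]'
python3 -m pendant '[{"gripper":0.0,"delta_pos":[0,0,0.0015],"roll":0},{"gripper":0.0,"delta_pos":[0,0,0.0015],"roll":0}]'
```

```text
time: 10.35
tool_pos: [0.5651, -0.1968, 0.0601]
orientation: [-0.001, 0.162, 0.987, 0.0]
wrist_force: [-2.9, 2.0, 4.1]
finger_gap: 0.0005
time: 10.75
tool_pos: [0.5654, -0.1975, 0.0544]
orientation: [-0.0, 0.162, 0.987, -0.0]
wrist_force: [-0.5, 0.6, 0.3]
finger_gap: 0.0006
time: 10.95
tool_pos: [0.5657, -0.1977, 0.0535]
orientation: [0.0, 0.162, 0.987, 0.0]
wrist_force: [-1.3, 0.7, 8.3]
finger_gap: 0.0005
```

Third section is shut. Last is the pad at (0.6525,-0.139), then retreat upward.

```bash
python3 -m pendant '[{"gripper":0.0,"delta_pos":[0,0,-0.035],"roll":0},{"gripper":0.0,"delta_pos":[-0.02,0.03,-0.035],"roll":0},{"gripper":0.0,"delta_pos":[-0.044,0.06,-0.035],"roll":0},{"gripper":0.0,"delta_pos":[-0.064,0.083,-0.035],"roll":0},{"gripper":0.0,"delta_pos":[-0.064,0.083,-0.035],"roll":0},{"gripper":0.0,"delta_pos":[-0.064,0.083,-0.035],"roll":0},{"gripper":0.0,"delta_pos":[-0.064,0.083,-0.025],"roll":0},{"gripper":0.0,"delta_pos":[-0.064,0.083,-0.015],"roll":0},{"gripper":0.0,"delta_pos":[-0.064,0.083,-0.011],"roll":0},{"gripper":0.0,"delta_pos":[-0.064,0.083,-0.007],"roll":0},{"gripper":0.0,"delta_pos":[-0.064,0.083,-0.007],"roll":0}]'
python3 -m pendant '[{"gripper":0.0,"delta_pos":[0,0,0.002],"roll":0},{"gripper":0.0,"delta_pos":[0,0,0.004],"roll":0},{"gripper":0.0,"delta_pos":[0,0,0.006],"roll":0},{"gripper":0.0,"delta_pos":[0,0,0.006],"roll":0}]'
python3 -m pendant '[{"gripper":0.0,"delta_pos":[0,0,0.0015],"roll":0},{"gripper":0.0,"delta_pos":[0,0,0.0015],"roll":0}]'
```

```text
time: 12.05
tool_pos: [0.652, -0.1397, 0.0596]
orientation: [-0.001, 0.163, 0.987, -0.0]
wrist_force: [-2.0, -0.0, 2.5]
finger_gap: 0.0008
time: 12.45
tool_pos: [0.6528, -0.1393, 0.054]
orientation: [-0.0, 0.162, 0.987, -0.0]
wrist_force: [1.1, 0.4, -0.7]
finger_gap: 0.0006
time: 12.65
tool_pos: [0.653, -0.1393, 0.0534]
orientation: [0.0, 0.162, 0.987, 0.0]
wrist_force: [-3.4, 1.1, 10.8]
finger_gap: 0.0001
```

Retreat upward and toward +y, then look.

```bash
python3 -m pendant '[{"gripper":0.0,"delta_pos":[0,0,-0.04],"roll":0},{"gripper":0.0,"delta_pos":[0,0,-0.085],"roll":0},{"gripper":0.0,"delta_pos":[0,0,-0.13],"roll":0},{"gripper":0.0,"delta_pos":[0,0,-0.17],"roll":0},{"gripper":0.0,"delta_pos":[0.03,0.03,-0.19],"roll":0},{"gripper":0.0,"delta_pos":[0.06,0.06,-0.19],"roll":0},{"gripper":0.0,"delta_pos":[0.09,0.09,-0.19],"roll":0},{"gripper":0.0,"delta_pos":[0.12,0.12,-0.19],"roll":0},{"gripper":0.0,"delta_pos":[0.15,0.15,-0.19],"roll":0},{"gripper":0.0,"delta_pos":[0.18,0.18,-0.19],"roll":0},{"gripper":0.0,"delta_pos":[0.21,0.21,-0.19],"roll":0},{"gripper":0.0,"delta_pos":[0.21,0.21,-0.19],"roll":0}]'
python3 -m pendant '[{"gripper":0.0,"delta_pos":[0,0,0],"roll":0},{"gripper":0.0,"delta_pos":[0,0,0],"roll":0}]'
python3 - <<'E'
from h import *
from workcell import bot
d=np.load("side0.npz");t=np.load("top0.npz");a=bot.camera("side")["image"];b=bot.camera("top")["image"]
f=lambda i,y,x:cv2.resize(i[y:y+70,x:x+95],(400,295),interpolation=2)
cv2.imwrite("pics/f.png",np.vstack([np.hstack([f(d["image"],135,270),f(a,135,270)]),np.hstack([f(t["image"],158,315),f(b,158,315)])]))
D=(np.abs(b.astype(int)-t["image"]).sum(2)>90).astype(np.uint8)
for n,(x,y) in dict(saff=(450,182),mug=(457,236),white=(182,236),str=(191,177)).items():print(n,D[y-25:y+25,x-25:x+25].sum())
E
```

```text
time: 13.85
tool_pos: [0.5187, 0.1323, 0.2426]
orientation: [-0.001, 0.159, 0.987, 0.001]
wrist_force: [1.7, 0.6, 0.2]
finger_gap: 0.0006
time: 14.05
tool_pos: [0.5213, 0.126, 0.2428]
orientation: [0.0, 0.163, 0.987, -0.0]
wrist_force: [0.4, -1.0, 0.0]
finger_gap: 0.0003
saff 0
mug 0
white 0
str 13
```

View pics/f.png

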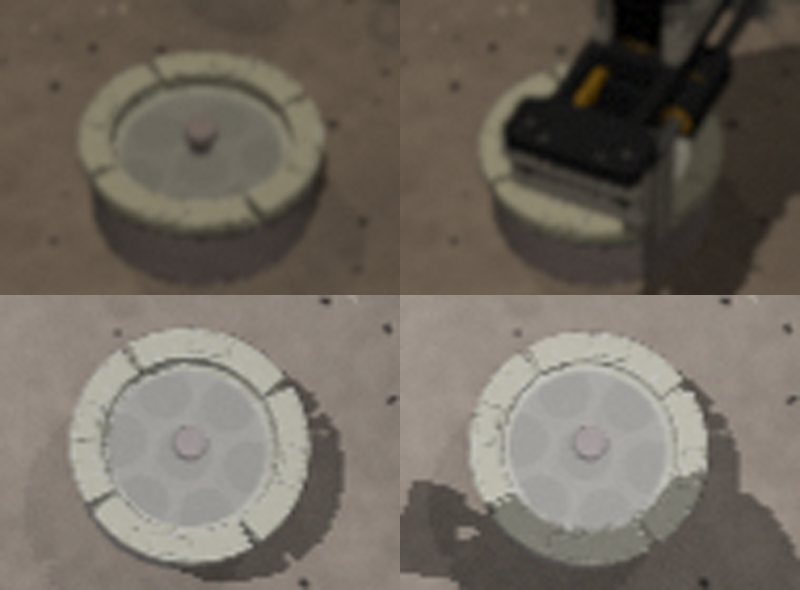

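The before/after views show the box in place (knob at the same pixel) and the inner step and slot gaps gone all round. The jars and mug are unchanged.

```bash
python3 -c "
from workcell import bot
print(bot.hand_in())"
```

```text
the job is handed in; nothing more can be done
None
```

I pressed all four rim sections of the spice box shut with the closed fingertips, moved the hand clear and handed the job in at about 14 s on the robot's clock. The hand-in gives no verdict.

- **Clicks:** each section pushed back at first, then gave way to nothing. It met its stop at the same height each time, TCP about 0.0535 m, with 2 to 11 N.
- **Last pictures:** the raised step and the slot gaps are gone all round in the top view. The box's knob is at the same pixel as before, so the box has not visibly moved.
- **Bystanders:** the jars and mug show no change from the first top view. The patch around the strainer shows 13 changed pixels. I put that down to noise or shadow, because the hand never went near it, but I did not check it further.
- **Side view:** the raised hand partly hid the box in the last picture, so that view confirms only part of the rim.
- **Disagreement with the data given:** the fingertips should stand 22 mm ahead of the TCP. By contact force and camera they ended about 12 mm behind it with the gripper closed. I therefore set the pressing depth by force, not by the stated length.

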